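Refill and prime the coffee pod dispenser

ROBOT

A 6-joint arm with a two-finger parallel gripper is mounted at the origin on the work surface. World frame = base frame: x ahead of the robot, y to its left, z up, the work surface at z = 0. Lengths are in m, angles in rad, forces in N, time in s.
With the tool pointing down it reaches from about 0.375 to 0.75 m from the base axis. Payload 9 kg.
Tool frame: the origin (TCP) lies at the very end of the fingers, on their centre line; the grasp point (between the pads) lies 19 mm behind it; z points along the fingers, y is the line along which they close (so a half turn about z gives the same grasp; the last joint's range is limited). The gripper opens to 85 mm and grips with 20 to 120 N. Pads are 22 mm wide; open, the fingers measure 114 mm over their backs; the gripper's body (76 mm by 85 mm) begins 54 mm behind the grasp point. The pads swing forward as they close: fully open they stand 13 mm farther back than shut.
Start: joints at [0.974, 0.104, 0.097, 1.564, 0, 1.353], TCP at [0.222, 0.557, 0.231] pointing down, gripper open.
Joint ranges: [-2.99, 2.99], [-0.84, 1.86], [-1.1, 1.16], [-1.84, 2.11], [-1.51, 1.56], [-3.14, 3.14]. Speed limits (rad/s): [2.22, 2.22, 2.57, 3.14, 3.14, 3.14].

INTERFACE

Orientations are given as a unit quaternion [x, y, z, w].
In Python, from rig import ctrl gives the robot as it stands.
- The arm moves only by the tool jog_arm, never from a script. Its arguments are lists of equal length, an entry for each row: "rot": the turn, a rotation vector about the world's x, y, z in degrees, a list of three; "xyz": the shift along the world's x, y, z in cm, a list of three; "claw": the closure, from -1 (fully open) to 1 (shut). In form: {"rot": [[rx, ry, rz], ...], "xyz": [[tx, ty, tz], ...], "claw": [claw, ...]}. A call has 1 to 20 rows; each row is the pose to reach, as a shift and turn from the pose commanded when the call began; what a row does not reach only later rows make up. A row lasts 1/8 s, in which the tool goes at most 62.5 mm and 10.7 degrees, less where a joint would pass 70% of its speed; a pose out of reach is approached as far as the arm can. A call with a gripper value outside its range is refused whole. The fingers move at their own pace and stop on an object; "force" is the grip in N (left out, the last holds). Time passes only in rows, so rows that repeat a pose let the fingers close. It gives the time, the measured TCP pose, the force, the opening and the grip force at its end, in the units of the state.
- ctrl.read_state(): the state, without advancing time (a new reading comes with each control period).
- ctrl.camera(name): name is "side" or "top"; returns the picture (480x640x3 uint8, red, green, blue); there is no depth.
- ctrl.camera_info(name): a dict with "fovy" (degrees; the focal length in pixels is half the picture's height over the tangent of half this angle, whatever the lens; pixels are square), "cx", "cy" (the principal point, pixels), "R" (3x3) and "t" (3): a world point X has camera coordinates R X + t. Camera axes: x right, y down, z forward; pixel columns grow to the right and rows downward; lengths in m; the calibration is good to about 2 mm. A picture is of the moment at which its call begins. camera_info takes no time and is no camera call.
- ctrl.close_job(): hands the job in; it is judged then, once.
The state is a dict: "time": time; "joint_pos": joint angles; "qvel": joint speeds; "joint_efforts": joint torques, N m; "tcp_pos": TCP position; "tool_rot": TCP orientation; "ft_force": force on the tool from outside, world axes, zero at the start; "wrist_torque": the same for the moment, N m; "gripper_width": finger opening in m; "gripper_force": force on a finger pad.
Only numpy, scipy, OpenCV 4.12 (cv2) and the standard library are available. Lean on these libraries where they do the work, as an engineer would, in place of code of your own. Each camera call takes 0.05 s, during which the arm holds its last target. There are 200 camera calls.

TASK

Refill the coffee pod dispenser: put every blue coffee pod, those on the counter and the one in the green box, into the clear tube, and pack them down with the wooden packing rod until the orange follower is firmly on the bottom with all of them inside. Then prime the dispenser by turning the red knob clockwise to its stop and letting it spring back. Finish with the rod standing on its cork mat, and leave the jars, the scoop and the mug where they are.

Things in the scene. Friction and masses are not known exactly. Their poses are not given: they have to be found in the camera images.
- tube_mouth (a point): Centre of the mouth of the dispenser's upright clear tube (fixed), 160 mm above the counter; the tube is round, 63 mm bore, 71 mm outside, flaring over its top 12 mm to a 76 mm opening and an 84 mm rim. Its bottom is 140 mm below the mouth. Axes: z up, y along the dispenser's length, away from the red knob. The grey dispenser base is 110 x 240 x 20 mm and the whole dispenser stands turned a little differently each time
- follower (a joint): Orange follower disc (60 mm across, 6 mm thick) inside the tube that carries the pods; value in m, 0 = top position with its upper face 18 mm below the mouth, grows as it goes down, 0.116 = bottomed out (upper face 134 mm below the mouth). It slides stiffly (about 5 N) and stays where it is pushed; the weight of the pods does not move it. It is firmly home when a good 10 to 15 N on the stack moves it no further
- knob (a joint): Red priming knob on the black housing of the dispenser; value in rad, 0 = at rest, grows clockwise seen from above, stop at 1.2; a light spring (0.18 N m at the stop) turns it back to 0 when let go
- knob_grip (a point): Point on the red knob's vertical turning axis, 30 mm above its housing (105 mm above the counter), where to grip: an upright bar 50 mm long, 14 mm wide, spanning 17 mm below to 13 mm above this point. x axis along the bar, y across it; turns with the knob. It lies 135 mm from the tube's axis; the housing under it is 90 x 90 mm, top 75 mm above the counter
- rod: Origin at the centre (80 mm above its underside) of the packing rod, 160 mm tall, 0.2 kg, standing upright on the cork mat: steel foot disc 46 mm across and 12 mm thick below, wooden shaft 24 mm across all the way to the top. z axis along the rod, upwards
- mat_top (a point): Centre of the upper face of the round cork mat (fixed, 96 mm across, 4 mm thick) on which the packing rod belongs
- box: Green opaque stacking box, fixed, open on top, 150 (x) x 180 (y) x 65 mm high, walls and floor 4 mm; origin at the centre of its underside
- pod1: Origin at the centre of a hard blue coffee pod with a yellow band and silver top, 58 mm across, 30 mm tall, 40 g, standing upright on the counter; not there in every run
- pod2: Origin at the centre of a hard blue coffee pod with a yellow band and silver top, 58 mm across, 30 mm tall, 40 g, standing upright on the counter; not there in every run
- pod3: Origin at the centre of a hard blue coffee pod with a yellow band and silver top, 58 mm across, 30 mm tall, 40 g, standing upright on the counter; not there in every run
- pod4: Origin at the centre of a hard blue coffee pod with a yellow band and silver top, 58 mm across, 30 mm tall, 40 g, standing upright on the counter; not there in every run
- pod5: Origin at the centre of a hard blue coffee pod with a yellow band and silver top, 58 mm across, 30 mm tall, 40 g, standing upright on the floor of the green box
- jar1_c (a point): Bystander: centre of a glass jar with steel lid standing on the counter, 56 mm across, 100 mm tall (more jars stand fixed on a lazy susan at the far left corner, out of the way)
- jar2_c (a point): Bystander: centre of a glass jar with steel lid standing on the counter, 56 mm across, 100 mm tall (more jars stand fixed on a lazy susan at the far left corner, out of the way)
- scoop_c (a point): Bystander: aluminium scoop lying on the counter, 140 mm long along its x (bowl 60 x 50 x 30 mm at +x, flat handle); point 15 mm above the counter under its middle
- mug_c (a point): Bystander: blue mug, 80 mm across, 90 mm tall, handle at its +y; point half-way up its axis
Mind the look-alikes: they are no part of the job. What is shaped like the rod but pink or yellow is not meant.

How it is judged:
On the way, in this order (a step that is already met when the one before it is completed fails the run):
1. all pods are in the tube, the follower is bottomed out and the rod presses firmly on the stack (over 8 N) (horizontal distance between each of pod1, pod2, pod3, pod4, pod5 and tube_mouth below 0.008 m and z of each of pod1, pod2, pod3, pod4, pod5 in the frame of tube_mouth below -0.02 m and value of joint follower above 0.112 m and (contact force between rod and pod1 above 8 N or contact force between rod and pod2 above 8 N or contact force between rod and pod3 above 8 N or contact force between rod and pod4 above 8 N or contact force between rod and pod5 above 8 N)), for 0.1 s.
2. the knob is turned to its stop (value of joint knob above 1.1 rad), for 0.2 s.
3. the knob has sprung back (value of joint knob below 0.08 rad), for 0.2 s.
At the end, for the whole second after the job is handed in: every pod that is there lies in the tube (centre within 8 mm of its axis and at least 20 mm below the mouth), the follower is within 4 mm of its bottom, the knob is back within 0.08 rad of rest, and the rod stands upright and still on the cork mat, its axis within 35 mm of the mat's centre (horizontal distance between each of pod1, pod2, pod3, pod4, pod5 and tube_mouth below 0.008 m and z of each of pod1, pod2, pod3, pod4, pod5 in the frame of tube_mouth below -0.02 m and value of joint follower above 0.112 m and value of joint knob below 0.08 rad and horizontal distance between rod and mat_top below 0.035 m and angle between rod's own z axis and vertical below 0.1 rad and z of rod in the frame of mat_top below 0.086 m and linear speed of rod below 0.02 m/s); the robot touches nothing.
It fails at once if a jar, the scoop or the mug is moved by more than 5 cm or tipped over (distance of any of jar1_c, jar2_c, scoop_c, mug_c from where it was at the start of the episode above 0.05 m or angle between any of jar1_c, jar2_c, scoop_c, mug_c's own z axis and vertical above 0.4 rad).
Of pod1, pod2, pod3, pod4 only 2 to 3 are there at a start; the rules pass over those that are not, and their reading is None.
At some moment in a run one of pod1, pod2, pod3, pod4 may be knocked a few centimetres aside while the robot is not near it.
It also fails if it takes over 210 s, if anything falls off the work surface, if the arm or the gripper's body presses on something with over 40 N, if the wrist force passes 120 N, or if a joint passes its speed limit or range.

## Working session

There is one attempt and no reset: what is moved stays moved. The work goes in short steps, Python scripts to look and compute and a tool call to move; the robot and the scene stay as the last step left them, time stands still between calls to the robot, and variables do not carry over. Pictures are saved under pics/ and viewed, at most 14 in all, crops included, and the job is handed in when it is done.

Besides the shell and the picture viewer there is one more tool, called after "Request:" by a JSON object that holds its "method" and its "body", one argument or row to a line. jog_arm: Moves the arm, as the interface text tells. Its arguments: {"type":"object","properties":{"rot":{"type":"array"},"xyz":{"type":"array"},"claw":{"type":"array"},"force":{"type":"number"}},"required":["rot","xyz","claw"]}

```bash
mkdir -p pics; ls; python3 - <<'E'
from rig import ctrl
import cv2
for n in("top","side"):
    cv2.imwrite(f"pics/{n}0.png",ctrl.camera(n)[:,:,::-1]);print(n,ctrl.camera_info(n))
print(ctrl.read_state())
E
```

```text
pics
top {'fovy': 44.86550584086048, 'cx': 319.4317192242085, 'cy': 229.92402591720207, 'R': array([[ 4.83214115e-02, -9.98831672e-01, -5.76999531e-04],
       [-9.76161956e-01, -4.71023052e-02, -2.11870737e-01],
       [ 2.11596024e-01,  1.08011381e-02, -9.77297528e-01]]), 't': array([-0.04405635,  0.5471402 ,  1.17073351])}
side {'fovy': 56.48291851520324, 'cx': 316.47099113319297, 'cy': 233.19445672702153, 'R': array([[ 0.77378526, -0.63326746, -0.01512245],
       [-0.36271443, -0.42337369, -0.83017646],
       [ 0.51932129,  0.64786344, -0.55729557]]), 't': array([-0.41492918,  0.26702385,  0.88574241])}
{'time': 0.1, 'joint_pos': array([ 9.74323376e-01,  1.04679508e-01,  9.65735181e-02,  1.56388680e+00,
       -8.53628682e-06,  1.35310250e+00]), 'qvel': array([-0.00238502, -0.00292036,  0.00260738, -0.00077179, -0.000188  ,
        0.00021209]), 'joint_efforts': array([ 5.63402413e-03, -5.58205104e+01,  5.04723716e+01,  1.28957030e-02,
       -3.21099387e-04, -3.68514925e-07]), 'tcp_pos': array([0.2216978 , 0.55723214, 0.23059127]), 'tool_rot': array([ 1.88259371e-01,  9.82119164e-01, -5.51034637e-04, -2.32940532e-04]), 'ft_force': array([ 0.66282108, -0.18787282,  0.00490845]), 'wrist_torque': array([-0.00258364, -0.01622367, -0.00230228]), 'gripper_force': 0.0, 'gripper_width': 0.08549634197063403}
```

View pics/top0.png

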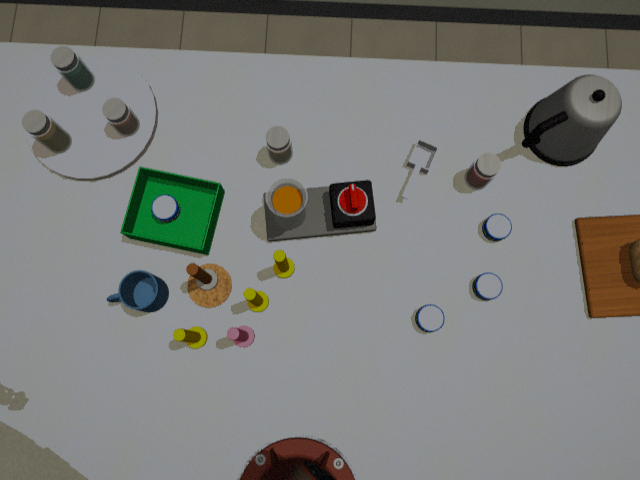

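View pics/side0.png

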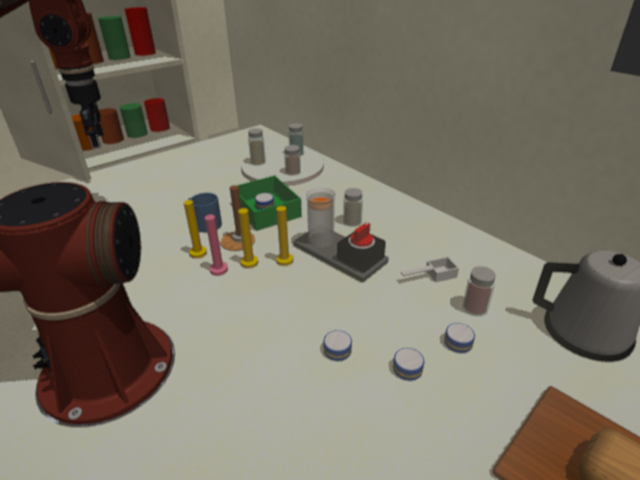

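```bash
cat > h.py <<'E'
import numpy as np, cv2
from rig import ctrl
I={n:ctrl.camera_info(n) for n in("top","side")}
def f(n): return 240/np.tan(np.radians(I[n]["fovy"])/2)
def ray(n,p):
    c=I[n];d=c["R"].T@np.array([(p[0]-c["cx"])/f(n),(p[1]-c["cy"])/f(n),1]);return -c["R"].T@c["t"],d
def w(n,p,z):
    o,d=ray(n,p);return (o+d*(z-o[2])/d[2]).round(4)
def pix(n,X):
    c=I[n];q=c["R"]@np.array(X)+c["t"];return (f(n)*q[:2]/q[2]+[c["cx"],c["cy"]]).round(1)
def snap(n,name=None):
    im=np.ascontiguousarray(ctrl.camera(n)[:,:,::-1])
    if name: cv2.imwrite("pics/"+name,im)
    return im
def comps(m,amin=15):
    k,l,s,c=cv2.connectedComponentsWithStats(m.astype(np.uint8)*255)
    return [(c[i].round(1),s[i]) for i in range(1,k) if s[i,4]>=amin]
def masks(im):
    h=cv2.cvtColor(im,cv2.COLOR_BGR2HSV);H,S,V=[h[...,i].astype(int) for i in range(3)]
    return dict(blue=(H>100)&(H<130)&(S>110)&(V>40),orange=(H>8)&(H<22)&(S>150)&(V>120),red=((H<6)|(H>174))&(S>180)&(V>100),green=(H>45)&(H<80)&(S>120)&(V>60))
E
python3 - <<'E'
from h import *
for n in I:
    im=cv2.imread(f"pics/{n}0.png");print(n,"cam",ray(n,(0,0))[0].round(3))
    for k,m in masks(im).items():
        for c,s in comps(m): print(k,c,s, w(n,c,.025) if k=="blue" else "")
t=cv2.imread("pics/top0.png")
a=cv2.resize(t[160:310,110:390],None,fx=2.85,fy=2.85,interpolation=cv2.INTER_CUBIC)
cv2.imwrite("pics/ctop.png",a)
s=cv2.imread("pics/side0.png")
cv2.imwrite("pics/cside.png",cv2.resize(s[170:290,180:400],None,fx=3.6,fy=3.6,interpolation=cv2.INTER_CUBIC))
E
```

```text
top cam [ 0.289 -0.031  1.26 ]
blue [169.7 212.4] [152 197  27  24  85] [0.5793 0.312  0.025 ]
blue [489.5 230.6] [484 215  19  25  74] [ 0.5722 -0.3864  0.025 ]
blue [141.1 291.6] [ 107  271   61   39 1288] [0.4037 0.3549 0.025 ]
blue [478.8 289.3] [475 275  15  25  63] [ 0.4432 -0.362   0.025 ]
blue [421.2 319.3] [417 305  17  27  63] [ 0.3741 -0.2403  0.025 ]
orange [286.5 199.5] [273 186  28  28 627] 
orange [213.1 289.3] [189 265  42  42 726] 
orange [606. 308.] [593 307  27   3  50] 
red [357.1 198.5] [350 184  16  29 286] 
red [344.9 200.6] [340 189  11  23 170] 
green [175.  212.4] [ 121  167   99   84 4097] 
side cam [-0.042 -0.724  0.709]
blue [265.7 202.6] [259 200  14   5  20] [0.5837 0.3035 0.025 ]
blue [415.4 370.1] [409 367  13   5  15] [ 0.4443 -0.4064  0.025 ]
orange [ 75.6 117.4] [ 73 116   6   4  23] 
orange [320.2 199.4] [313 198  15   4  50] 
orange [229.8 243.1] [222 236  21  13 127] 
orange [522.8 454.4] [512 447  26  18  53] 
orange [511.1 455.5] [508 453   8   6  19] 
orange [512.7 470.6] [501 462  26  18  97] 
red [361.4 228. ] [356 225  13   7  40] 
red [365.4 240.1] [357 235  16  10  88] 
green [110.   19.5] [100  17  20  10  64] 
green [113.   32.4] [111  27   5  12  18] 
green [115.1  42. ] [112  39   6   8  18] 
green [129.7 106.7] [121 104  19   7  80] 
green [266.6 202.4] [ 239  177   61   52 1280]
```

View pics/ctop.png

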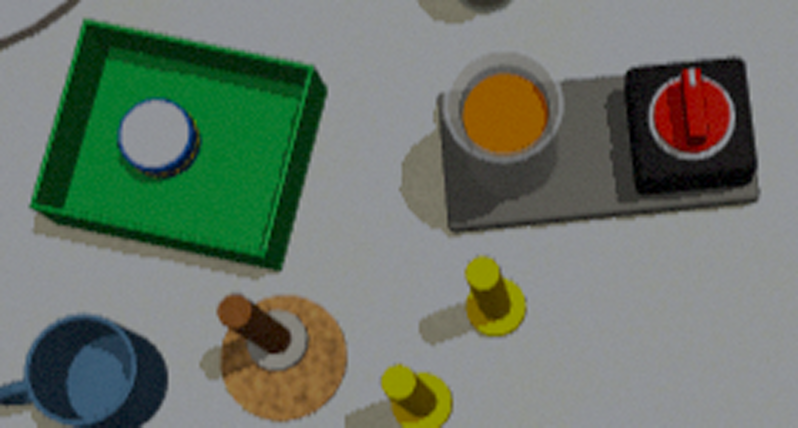

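View pics/cside.png

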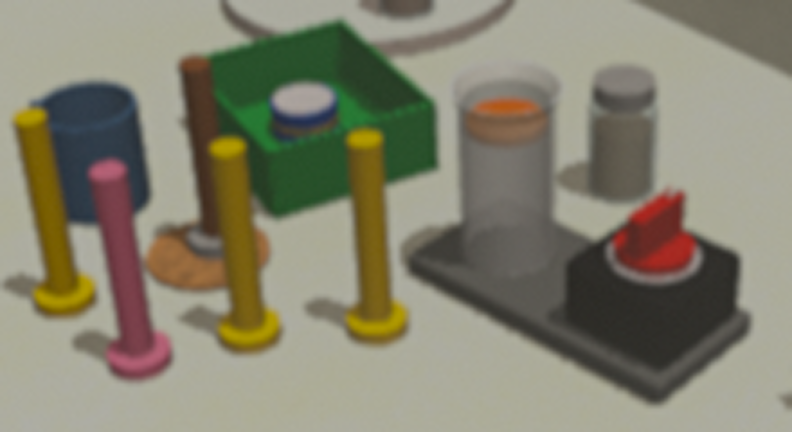

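```bash
cat >> h.py <<'E'
def podtops(im,guess,r=22,sc=4):
    "ellipse of the silver top: hole inside the blue ring"
    x,y=int(guess[0])-r,int(guess[1])-r
    c=cv2.resize(im[y:y+2*r,x:x+2*r],None,fx=sc,fy=sc,interpolation=cv2.INTER_CUBIC)
    h=cv2.cvtColor(c,cv2.COLOR_BGR2HSV)
    best=None
    for S in range(120,30,-10):
        m=((h[...,0]>95)&(h[...,0]<135)&(h[...,1]>S)).astype(np.uint8)
        cs,hi=cv2.findContours(m,cv2.RETR_CCOMP,cv2.CHAIN_APPROX_NONE)
        for q,g in zip(cs,hi[0] if hi is not None else []):
            if g[3]>=0 and cv2.contourArea(q)>150*sc*sc:
                (cx,cy),ax,an=cv2.fitEllipse(q)
                return ((cx+.5)/sc-.5+x,(cy+.5)/sc-.5+y),np.array(ax)/sc,S
E
python3 - <<'E'
from h import *
t=cv2.imread("pics/top0.png");s=cv2.imread("pics/side0.png")
for g in [(497,227),(488,286),(430,318),(165,207)]:
    r=podtops(t,g);print(g,r, w("top",r[0],.030 if g[0]>200 else .034) if r else w("top",g,.03))
for g in [(460,331),(408,357),(338,339),(264,200)]: print("side",w("side",g,.03))
for k,p,z in [("mouth",(286.8,198.1),.16),("foll",(286.5,199.5),.142),("knobdisc",(352.5,200.7),.08),("rodtop",(192.8,268.8),.164),("rodfoot",(207.5,278.6),.016),("mat",(209.6,285.3),.004),("mug",(139,291),.09),("boxTL",(139.7,167.7),.065),("boxTR",(224,184),.065),("boxBL",(122,232.5),.065),("boxBR",(209,254),.065),("yel",(280,255),.16),("basecornerL",(267.5,240.5),.02),("basecornerR",(376,230),.02),("hTL",(330,184),.075),("hTR",(371,181),.075),("hBR",(375,223),.075),("hBL",(333,226),.075)]: print(k,w("top",p,z))
for k,p,z in [("mouth",(180+507/3.6,170+88/3.6),.16),("foll",(180+505/3.6,170+108/3.6),.142),("rodtop",(180+196/3.6,170+65/3.6),.164),("mat",(180+208/3.6,170+250/3.6),.004),("hnear",(180+659/3.6,170+312/3.6),.075)]: print("side",k,w("side",p,z))
E
```

```text
(497, 227) ((498.4248676300049, 225.6841926574707), array([22.57397652, 24.2778511 ]), 50) [ 0.5829 -0.4044  0.03  ]
(488, 286) ((488.8573112487793, 285.40093421936035), array([23.88156891, 25.38176155]), 70) [ 0.4519 -0.382   0.03  ]
(430, 318) ((430.53342056274414, 317.61553382873535), array([24.4611721 , 25.42830658]), 70) [ 0.3782 -0.259   0.03  ]
(165, 207) ((163.83825874328613, 206.5168113708496), array([22.30995178, 23.73113823]), 40) [0.5897 0.3236 0.034 ]
side [ 0.5864 -0.4024  0.03  ]
side [ 0.4539 -0.3792  0.03  ]
side [ 0.3815 -0.2582  0.03  ]
side [0.5841 0.3127 0.03  ]
mouth [0.5873 0.0482 0.16  ]
foll [0.5893 0.0499 0.142 ]
knobdisc [ 0.6101 -0.0842  0.08  ]
rodtop [0.4386 0.2181 0.164 ]
rodfoot [0.4392 0.2182 0.016 ]
mat [0.4264 0.2147 0.004 ]
mug [0.3986 0.3389 0.09  ]
boxTL [0.6656 0.3756 0.065 ]
boxTR [0.6379 0.1912 0.065 ]
boxBL [0.5217 0.3965 0.065 ]
boxBR [0.4848 0.2098 0.065 ]
yel [0.4739 0.0545 0.16  ]
basecornerL [0.528  0.0945 0.02  ]
basecornerR [ 0.5628 -0.1405  0.02  ]
hTL [ 0.6458 -0.0354  0.075 ]
hTR [ 0.6566 -0.1221  0.075 ]
hBR [ 0.5655 -0.1331  0.075 ]
hBL [ 0.5548 -0.0457  0.075 ]
side mouth [0.5894 0.0437 0.16  ]
side foll [0.5903 0.0473 0.142 ]
side rodtop [0.4373 0.2108 0.164 ]
side mat [0.4285 0.2146 0.004 ]
side hnear [ 0.5693 -0.1347  0.075 ]
```

Request:
{"method": "jog_arm", "body": {
  "rot": [
    [0,0,13],
    [0,0,13],
    [0,0,13],
    [0,0,13],
    [0,0,13],
    [0,0,13],
    [0,0,13],
    [0,0,13],
    [0,0,13],
    [0,0,13],
    [0,0,13],
    [0,0,13],
    [0,0,13],
    [0,0,13]
  ],
  "xyz": [
    [5.2,-3.4,0],
    [10.4,-6.7,0],
    [15.7,-10.1,0],
    [21,-13.5,0],
    [26.2,-16.8,0],
    [31.5,-20.2,0],
    [36.7,-23.5,0],
    [36.7,-23.5,-3],
    [36.7,-23.5,-7],
    [36.7,-23.5,-11],
    [36.7,-23.5,-11],
    [36.7,-23.5,-11],
    [36.7,-23.5,-11],
    [36.7,-23.5,-11]
  ],
  "claw": [-0.65,-0.65,-0.65,-0.65,-0.65,-0.65,-0.65,-0.65,-0.65,-0.65,-0.65,-0.65,-0.65,-0.65],
  "force": 40
}}

```text
time: 1.85
tcp_pos: [0.5897, 0.3228, 0.123]
tool_rot: [0.076, 0.997, 0.0, 0.001]
ft_force: [-0.4, 0.6, -0.4]
gripper_width: 0.0701
gripper_force: 0.0
```

```bash
python3 - <<'E'
from h import *
s=ctrl.read_state();print({k:np.round(s[k],4) for k in("time","tcp_pos","tool_rot","gripper_width","ft_force")})
t=snap("top");sd=snap("side")
print(pix("top",s["tcp_pos"]),pix("side",s["tcp_pos"]))
a=cv2.resize(t[120:270,100:300],None,fx=2,fy=2,interpolation=cv2.INTER_CUBIC)
b=cv2.resize(sd[110:260,180:380],None,fx=2,fy=2,interpolation=cv2.INTER_CUBIC)
cv2.imwrite("pics/p1.png",np.hstack([a,b]))
E
```

```text
{'time': np.float64(1.85), 'tcp_pos': array([0.5897, 0.3228, 0.123 ]), 'tool_rot': array([7.580e-02, 9.971e-01, 5.000e-04, 1.100e-03]), 'gripper_width': np.float64(0.0701), 'ft_force': array([-0.3518,  0.5634, -0.4051])}
[152.7 195.5] [261.2 170.9]
```

View pics/p1.png

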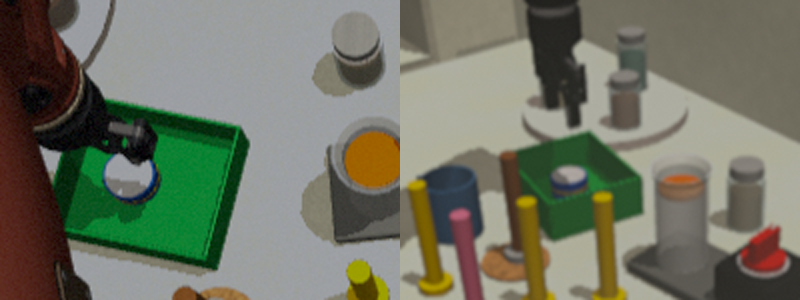

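Request:
{"method": "jog_arm", "body": {
  "rot": [
    [0,0,0],
    [0,0,0],
    [0,0,0],
    [0,0,0],
    [0,0,0],
    [0,0,0],
    [0,0,0],
    [0,0,0],
    [0,0,0],
    [0,0,0],
    [0,0,0]
  ],
  "xyz": [
    [0,0,-3],
    [0,0,-6],
    [0,0,-8],
    [0,0,-9.5],
    [0,0,-10.5],
    [0,0,-10.5],
    [0,0,-10.5],
    [0,0,-10.5],
    [0,0,-10.5],
    [0,0,-10.5],
    [0,0,-10.5]
  ],
  "claw": [-0.65,-0.65,-0.65,-0.65,-0.65,-0.65,0,0,0,0,0],
  "force": 40
}}

```text
time: 3.32
tcp_pos: [0.5897, 0.3228, 0.0176]
tool_rot: [0.076, 0.997, 0.0, 0.001]
ft_force: [-0.2, 0.5, 6.0]
gripper_width: 0.0562
gripper_force: 43.0
```

Request:
{"method": "jog_arm", "body": {
  "rot": [
    [0,0,0],
    [0,0,0],
    [0,0,0],
    [0,0,0],
    [0,0,0],
    [0,0,0],
    [0,0,0],
    [0,0,0],
    [0,0,0],
    [0,0,0],
    [0,0,0],
    [0,0,0],
    [0,0,0],
    [0,0,0]
  ],
  "xyz": [
    [0,0,2],
    [0,0,6],
    [0,0,11],
    [0,0,16],
    [0,0,20],
    [0,-4,20],
    [0,-9,20],
    [0,-14,20],
    [0,-19,20],
    [0,-24,20],
    [0,-27.5,20],
    [0,-27.5,20],
    [0,-27.5,20],
    [0,-27.5,20]
  ],
  "claw": [0,0,0,0,0,0,0,0,0,0,0,0,0,0]
}}

```text
time: 5.08
tcp_pos: [0.5889, 0.0485, 0.2167]
tool_rot: [0.075, 0.997, 0.0, 0.0]
ft_force: [-0.9, 0.3, -1.4]
gripper_width: 0.0563
gripper_force: 42.6
```

```bash
python3 - <<'E'
from h import *
t=snap("top");sd=snap("side")
s=ctrl.read_state();print({k:np.round(s[k],4) for k in("time","tcp_pos","gripper_width","ft_force")})
print(pix("top",s["tcp_pos"]),pix("side",s["tcp_pos"]))
for n,a in(("top",t),("side",sd)):
  for c,q in comps(masks(a)["blue"]): print(n,c,q)
a=cv2.resize(t[120:270,200:400],None,fx=2,fy=2,interpolation=cv2.INTER_CUBIC)
b=cv2.resize(sd[110:260,230:430],None,fx=2,fy=2,interpolation=cv2.INTER_CUBIC)
cv2.imwrite("pics/p2.png",np.hstack([a,b]))
E
```

```text
{'time': np.float64(5.175), 'tcp_pos': array([0.5889, 0.0484, 0.2165]), 'gripper_width': np.float64(0.0561), 'ft_force': array([-0.3975, -0.0667, -0.0117])}
[285.1 189.3] [319.2 173.7]
top [293.4 197.8] [289 192   9  11  30]
top [489.4 230.6] [484 215  19  25  77]
top [129.1 289.4] [107 271  38  38 703]
top [478.5 288.9] [474 275  16  25  63]
top [421.  320.8] [417 306  17  26  57]
side [315.3 174.2] [310 172  11   5  23]
```

View pics/p2.png

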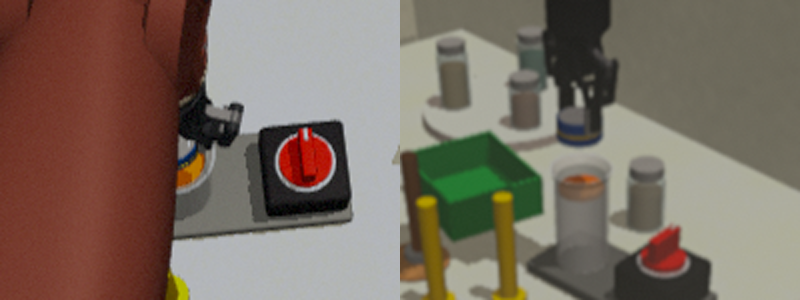

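Request:
{"method": "jog_arm", "body": {
  "rot": [
    [0,0,0],
    [0,0,0],
    [0,0,0],
    [0,0,0],
    [0,0,0],
    [0,0,0],
    [0,0,0],
    [0,0,0]
  ],
  "xyz": [
    [0,-0.2,-1.5],
    [0,-0.2,-3],
    [0,-0.2,-4],
    [0,-0.2,-4.5],
    [0,-0.2,-5],
    [0,-0.2,-5.4],
    [0,-0.2,-5.6],
    [0,-0.2,-5.6]
  ],
  "claw": [0,0,0,0,0,0,0,0]
}}

```text
time: 6.18
tcp_pos: [0.5894, 0.0456, 0.1612]
tool_rot: [0.076, 0.997, 0.0, 0.001]
ft_force: [0.0, 1.3, 4.1]
gripper_width: 0.0562
gripper_force: 43.0
```

Request:
{"method": "jog_arm", "body": {
  "rot": [
    [0,0,0],
    [0,0,0],
    [0,0,0],
    [0,0,0],
    [0,0,0],
    [0,0,0],
    [0,0,0],
    [0,0,0],
    [0,0,0],
    [0,0,0]
  ],
  "xyz": [
    [0,0,0],
    [0,0,0],
    [0,0,0],
    [0,0,2],
    [0,0,5],
    [0,0,7],
    [0,0,7],
    [0,0,7],
    [0,0,7],
    [0,0,7]
  ],
  "claw": [-0.7,-0.7,-0.7,-0.7,-0.7,1,1,1,1,1]
}}

```text
time: 7.42
tcp_pos: [0.5885, 0.0455, 0.2296]
tool_rot: [0.076, 0.997, 0.0, -0.001]
ft_force: [0.9, 0.6, 0.1]
gripper_width: 0.0001
gripper_force: 0.0
```

```bash
python3 - <<'E'
from h import *
t=snap("top");sd=snap("side")
s=ctrl.read_state();print({k:np.round(s[k],4) for k in("time","tcp_pos","gripper_width","ft_force")})
print(pix("top",s["tcp_pos"]),pix("side",s["tcp_pos"]),"mouth",pix("side",[.588,.046,.16]))
cv2.imwrite("pics/p3.png",cv2.resize(sd[130:230,250:390],None,fx=4,fy=4,interpolation=cv2.INTER_CUBIC))
E
```

```text
{'time': np.float64(7.525), 'tcp_pos': array([0.5887, 0.0455, 0.2299]), 'gripper_width': np.float64(-0.0004), 'ft_force': array([-0.5452,  0.8836,  0.1663])}
[286.2 187.4] [319.9 169.2] mouth [319.8 194.3]
```

View pics/p3.png

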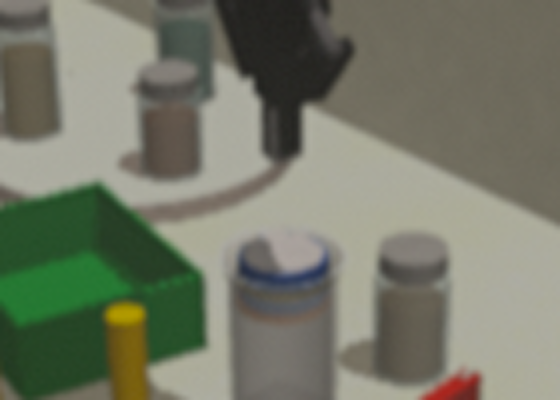

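Request:
{"method": "jog_arm", "body": {
  "rot": [
    [0,0,0],
    [0,0,0],
    [0,0,0],
    [0,0,0],
    [0,0,0],
    [0,0,0],
    [0,0,0],
    [0,0,0],
    [0,0,0],
    [0,0,0],
    [0,0,0],
    [0,0,0],
    [0,0,0],
    [0,0,0]
  ],
  "xyz": [
    [0,0,-2],
    [0,0,-4],
    [0,0,-5.2],
    [0,0,-5.7],
    [0,0,-6.2],
    [0,0,-6.7],
    [0,0,-7.2],
    [0,0,-7.7],
    [0,0,-8.2],
    [0,0,-8.7],
    [0,0,-9.2],
    [0,0,-9.3],
    [0,0,-9.3],
    [0,0,-9.3]
  ],
  "claw": [1,1,1,1,1,1,1,1,1,1,1,1,1,1]
}}

```text
time: 9.28
tcp_pos: [0.5886, 0.0455, 0.137]
tool_rot: [0.076, 0.997, 0.0, -0.0]
ft_force: [0.5, -0.7, 1.0]
gripper_width: -0.0001
gripper_force: 0.5
```

```bash
cat >> h.py <<'E'
def pods():
    t=snap("top");s=snap("side");o=[]
    for n,im in(("top",t),("side",s)):
        for c,q in comps(masks(im)["blue"],12):
            if n=="top" and c[0]<380 or n=="side" and (c[0]<325 or c[1]<250): continue
            g=c+([6,-2] if n=="top" else [0,-6]);r=podtops(im,g,24 if n=="top" else 20)
            print(n,c,r and (np.round(r[0],1),r[1].round(1),w(n,r[0],.03)))
E
python3 - <<'E'
from h import *
pods()
E
```

```text
top [489.6 230.9] (array([498.4, 225.7]), array([22.7, 24.3]), array([ 0.5829, -0.4045,  0.03  ]))
top [478.5 288.9] (array([488.8, 285.4]), array([23.8, 25.3]), array([ 0.4519, -0.382 ,  0.03  ]))
top [420.9 320.9] (array([430.5, 317.6]), array([24.5, 25.6]), array([ 0.3782, -0.259 ,  0.03  ]))
side [415.4 370.1] None
```

Request:
{"method": "jog_arm", "body": {
  "rot": [
    [0,0,0],
    [0,0,0],
    [0,0,0],
    [0,0,0],
    [0,0,0],
    [0,0,0],
    [0,0,0],
    [0,0,0],
    [0,0,0],
    [0,0,0],
    [0,0,0],
    [0,0,0],
    [0,0,0],
    [0,0,0]
  ],
  "xyz": [
    [0,0,5],
    [0,0,9],
    [-3,-4.5,9],
    [-6,-9,9],
    [-9,-13.5,9],
    [-12,-18,9],
    [-15,-22.5,9],
    [-18,-27,6],
    [-20.9,-30.4,2],
    [-20.9,-30.4,-2],
    [-20.9,-30.4,-6],
    [-20.9,-30.4,-6],
    [-20.9,-30.4,-6],
    [-20.9,-30.4,-6]
  ],
  "claw": [1,1,0,-0.65,-0.65,-0.65,-0.65,-0.65,-0.65,-0.65,-0.65,-0.65,-0.65,-0.65]
}}

```text
time: 11.12
tcp_pos: [0.3808, -0.2593, 0.0793]
tool_rot: [0.076, 0.997, -0.001, 0.001]
ft_force: [0.2, -0.9, -0.3]
gripper_width: 0.0705
gripper_force: 0.0
```

```bash
python3 - <<'E'
from h import *
pods()
s=ctrl.read_state();print({k:np.round(s[k],4) for k in("time","tcp_pos","tool_rot","gripper_width","ft_force")})
E
```

```text
top [488.7 230.1] None
side [416.3 369.8] None
{'time': np.float64(11.225), 'tcp_pos': array([ 0.3806, -0.2592,  0.0788]), 'tool_rot': array([ 7.570e-02,  9.971e-01, -8.000e-04,  8.000e-04]), 'gripper_width': np.float64(0.0706), 'ft_force': array([0.2401, 1.3143, 0.0871])}
```

Descend 6.6 cm and grip, then lift.

Request:
{"method": "jog_arm", "body": {
  "rot": [
    [0,0,0],
    [0,0,0],
    [0,0,0],
    [0,0,0],
    [0,0,0],
    [0,0,0],
    [0,0,0],
    [0,0,0],
    [0,0,0],
    [0,0,0],
    [0,0,0],
    [0,0,0],
    [0,0,0],
    [0,0,0]
  ],
  "xyz": [
    [0,0,-2.5],
    [0,0,-4.5],
    [0,0,-6],
    [0,0,-6.5],
    [0,0,-6.5],
    [0,0,-6.5],
    [0,0,-6.5],
    [0,0,-6.5],
    [0,0,-6.5],
    [0,0,-4],
    [0,0,2],
    [0,0,8],
    [0,0,13.5],
    [0,0,13.5]
  ],
  "claw": [-0.65,-0.65,-0.65,-0.65,-0.65,0,0,0,0,0,0,0,0,0],
  "force": 40
}}

```text
time: 12.98
tcp_pos: [0.3814, -0.2603, 0.2174]
tool_rot: [0.076, 0.997, -0.003, 0.003]
ft_force: [0.1, -0.3, -1.4]
gripper_width: 0.0562
gripper_force: 42.8
```

Request:
{"method": "jog_arm", "body": {
  "rot": [
    [0,0,0],
    [0,0,0],
    [0,0,0],
    [0,0,0],
    [0,0,0],
    [0,0,0],
    [0,0,0],
    [0,0,0],
    [0,0,0],
    [0,0,0],
    [0,0,0],
    [0,0,0],
    [0,0,0],
    [0,0,0],
    [0,0,0],
    [0,0,0],
    [0,0,0]
  ],
  "xyz": [
    [3,4.5,0],
    [6,9,0],
    [9,13.5,0],
    [12,18,0],
    [15,22.5,0],
    [18,27,0],
    [20.9,30.4,0],
    [20.9,30.4,0],
    [20.9,30.4,0],
    [20.9,30.4,-1.5],
    [20.9,30.4,-3],
    [20.9,30.4,-4],
    [20.9,30.4,-4.5],
    [20.9,30.4,-5],
    [20.9,30.4,-5.3],
    [20.9,30.4,-5.5],
    [20.9,30.4,-5.5]
  ],
  "claw": [0,0,0,0,0,0,0,0,0,0,0,0,0,0,0,0,0]
}}

```text
time: 15.1
tcp_pos: [0.5909, 0.0458, 0.1598]
tool_rot: [0.076, 0.997, 0.0, 0.003]
ft_force: [5.0, 3.1, 0.0]
gripper_width: 0.0562
gripper_force: 43.1
```

Request:
{"method": "jog_arm", "body": {
  "rot": [
    [0,0,0],
    [0,0,0],
    [0,0,0],
    [0,0,0],
    [0,0,0],
    [0,0,0],
    [0,0,0],
    [0,0,0],
    [0,0,0],
    [0,0,0]
  ],
  "xyz": [
    [0,0,0],
    [0,0,0],
    [0,0,0],
    [0,0,2],
    [0,0,5],
    [0,0,7],
    [0,0,7],
    [0,0,7],
    [0,0,7],
    [0,0,7]
  ],
  "claw": [-0.7,-0.7,-0.7,-0.7,-0.7,1,1,1,1,1]
}}

```text
time: 16.35
tcp_pos: [0.5885, 0.0455, 0.2266]
tool_rot: [0.076, 0.997, 0.0, -0.001]
ft_force: [-0.5, -0.1, -0.4]
gripper_width: 0.0
gripper_force: 0.0
```

```bash
python3 - <<'E'
from h import *
pods()
sd=snap("side")
s=ctrl.read_state();print({k:np.round(s[k],4) for k in("time","tcp_pos","gripper_width","ft_force")})
cv2.imwrite("pics/p4.png",cv2.resize(sd[130:230,250:390],None,fx=4,fy=4,interpolation=cv2.INTER_CUBIC))
E
```

```text
top [489.4 230.6] (array([498.4, 225.7]), array([22.7, 24.3]), array([ 0.5829, -0.4045,  0.03  ]))
top [478.5 288.9] (array([488.8, 285.4]), array([23.8, 25.3]), array([ 0.4518, -0.382 ,  0.03  ]))
side [416.3 369.8] None
{'time': np.float64(16.5), 'tcp_pos': array([0.5887, 0.0455, 0.227 ]), 'gripper_width': np.float64(-0.0004), 'ft_force': array([-0.4122, -0.2409, -0.0368])}
```

View pics/p4.png

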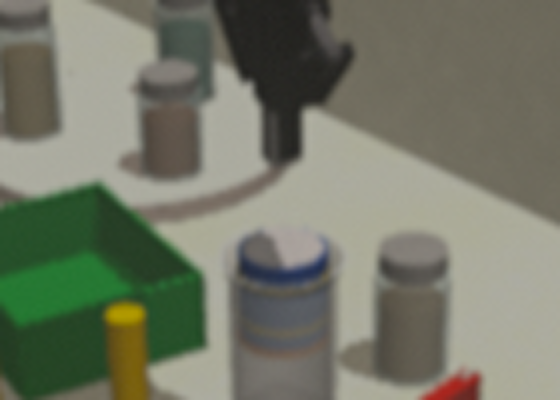

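Request:
{"method": "jog_arm", "body": {
  "rot": [
    [0,0,0],
    [0,0,0],
    [0,0,0],
    [0,0,0],
    [0,0,0],
    [0,0,0],
    [0,0,0],
    [0,0,0],
    [0,0,0],
    [0,0,0],
    [0,0,0],
    [0,0,0]
  ],
  "xyz": [
    [0,0,-2],
    [0,0,-4],
    [0,0,-5],
    [0,0,-5.6],
    [0,0,-6.2],
    [0,0,-6.8],
    [0,0,-7.4],
    [0,0,-8],
    [0,0,-8.5],
    [0,0,-9],
    [0,0,-9],
    [0,0,-9]
  ],
  "claw": [1,1,1,1,1,1,1,1,1,1,1,1]
}}

```text
time: 18.0
tcp_pos: [0.5886, 0.0455, 0.1369]
tool_rot: [0.076, 0.997, 0.0, -0.0]
ft_force: [0.1, -0.0, 0.2]
gripper_width: 0.0002
gripper_force: 0.0
```

Request:
{"method": "jog_arm", "body": {
  "rot": [
    [0,0,0],
    [0,0,0],
    [0,0,0],
    [0,0,0],
    [0,0,0],
    [0,0,0],
    [0,0,0],
    [0,0,0],
    [0,0,0],
    [0,0,0],
    [0,0,0],
    [0,0,0],
    [0,0,0],
    [0,0,0],
    [0,0,0],
    [0,0,0]
  ],
  "xyz": [
    [0,0,5],
    [0,0,9],
    [-1.6,-5,9],
    [-3.2,-10,9],
    [-4.8,-15,9],
    [-6.4,-20,9],
    [-8,-25,9],
    [-9.5,-30,9],
    [-11.1,-35,9],
    [-12.6,-39,6],
    [-13.6,-42.7,2],
    [-13.6,-42.7,-2],
    [-13.6,-42.7,-6],
    [-13.6,-42.7,-6],
    [-13.6,-42.7,-6],
    [-13.6,-42.7,-6]
  ],
  "claw": [1,1,0,-0.65,-0.65,-0.65,-0.65,-0.65,-0.65,-0.65,-0.65,-0.65,-0.65,-0.65,-0.65,-0.65]
}}

```text
time: 20.0
tcp_pos: [0.4539, -0.3825, 0.0797]
tool_rot: [0.076, 0.997, -0.001, 0.001]
ft_force: [0.2, 0.8, 0.1]
gripper_width: 0.0703
gripper_force: 0.0
```

```bash
python3 - <<'E'
from h import *
t=snap("top");sd=snap("side")
s=ctrl.read_state();print({k:np.round(s[k],4) for k in("time","tcp_pos","gripper_width","ft_force")})
a=cv2.resize(t[190:340,400:560],None,fx=2.5,fy=2.5,interpolation=cv2.INTER_CUBIC)
b=cv2.resize(sd[270:420,330:490],None,fx=2.5,fy=2.5,interpolation=cv2.INTER_CUBIC)
cv2.imwrite("pics/p5.png",np.hstack([a,b]));print(pix("side",[*s["tcp_pos"][:2],.03]))
E
```

```text
{'time': np.float64(20.1), 'tcp_pos': array([ 0.4536, -0.3823,  0.0791]), 'gripper_width': np.float64(0.0703), 'ft_force': array([-0.5703,  0.4412,  0.0575])}
[409.1 358. ]
```

View pics/p5.png

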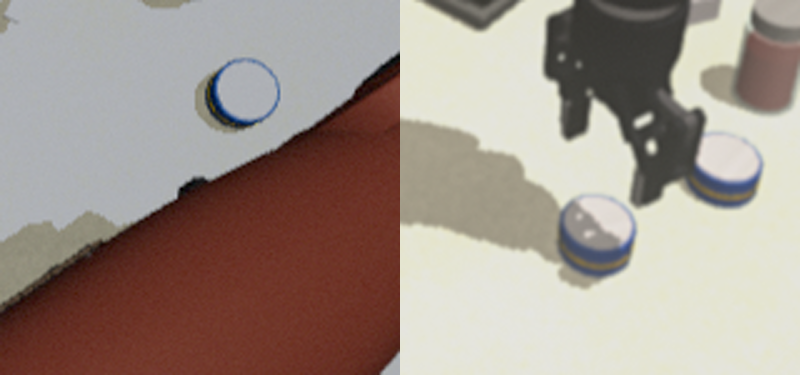

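Request:
{"method": "jog_arm", "body": {
  "rot": [
    [0,0,0],
    [0,0,0],
    [0,0,0],
    [0,0,0],
    [0,0,0],
    [0,0,0],
    [0,0,0],
    [0,0,0],
    [0,0,0],
    [0,0,0],
    [0,0,0],
    [0,0,0],
    [0,0,0],
    [0,0,0]
  ],
  "xyz": [
    [0,0,-2.5],
    [0,0,-4.5],
    [0,0,-6],
    [0,0,-6.5],
    [0,0,-6.5],
    [0,0,-6.5],
    [0,0,-6.5],
    [0,0,-6.5],
    [0,0,-6.5],
    [0,0,-4],
    [0,0,2],
    [0,0,8],
    [0,0,14],
    [0,0,14]
  ],
  "claw": [-0.65,-0.65,-0.65,-0.65,-0.65,0,0,0,0,0,0,0,0,0],
  "force": 40
}}

```text
time: 21.85
tcp_pos: [0.4545, -0.3835, 0.2234]
tool_rot: [0.076, 0.997, -0.003, 0.003]
ft_force: [1.0, 0.2, -0.5]
gripper_width: 0.0568
gripper_force: 42.7
```

Request:
{"method": "jog_arm", "body": {
  "rot": [
    [0,0,0],
    [0,0,0],
    [0,0,0],
    [0,0,0],
    [0,0,0],
    [0,0,0],
    [0,0,0],
    [0,0,0],
    [0,0,0],
    [0,0,0],
    [0,0,0],
    [0,0,0],
    [0,0,0],
    [0,0,0],
    [0,0,0],
    [0,0,0],
    [0,0,0],
    [0,0,0],
    [0,0,0]
  ],
  "xyz": [
    [1.5,5,0],
    [3.1,10,0],
    [4.7,15,0],
    [6.3,20,0],
    [7.9,25,0],
    [9.5,30,0],
    [11.1,35,0],
    [12.6,39.5,0],
    [13.6,42.7,0],
    [13.6,42.7,0],
    [13.6,42.7,0],
    [13.5,42.7,-1.5],
    [13.5,42.7,-3],
    [13.5,42.7,-4],
    [13.5,42.7,-4.5],
    [13.5,42.7,-5],
    [13.5,42.7,-5.4],
    [13.5,42.7,-5.8],
    [13.5,42.7,-6]
  ],
  "claw": [0,0,0,0,0,0,0,0,0,0,0,0,0,0,0,0,0,0,0]
}}

```text
time: 24.22
tcp_pos: [0.5905, 0.0458, 0.1603]
tool_rot: [0.076, 0.997, 0.0, 0.004]
ft_force: [6.3, 3.2, 13.9]
gripper_width: 0.0565
gripper_force: 44.0
```

Request:
{"method": "jog_arm", "body": {
  "rot": [
    [0,0,0],
    [0,0,0],
    [0,0,0],
    [0,0,0],
    [0,0,0],
    [0,0,0],
    [0,0,0],
    [0,0,0],
    [0,0,0],
    [0,0,0],
    [0,0,0]
  ],
  "xyz": [
    [0.2,0,0.1],
    [0.2,0,0.1],
    [0.2,0,0.1],
    [0.1,0,0.1],
    [0,0,2],
    [0,0,5],
    [0,0,7],
    [0,0,7],
    [0,0,7],
    [0,0,7],
    [0,0,7]
  ],
  "claw": [0,-0.7,-0.7,-0.7,-0.7,-0.7,1,1,1,1,1]
}}

```text
time: 25.6
tcp_pos: [0.5875, 0.0456, 0.2266]
tool_rot: [0.076, 0.997, 0.0, -0.001]
ft_force: [-0.4, 0.5, -0.3]
gripper_width: 0.0
gripper_force: 0.0
```

```bash
python3 - <<'E'
from h import *
pods()
sd=snap("side")
s=ctrl.read_state();print({k:np.round(s[k],4) for k in("time","tcp_pos","gripper_width","ft_force")})
cv2.imwrite("pics/p6.png",cv2.resize(sd[130:230,250:390],None,fx=4,fy=4,interpolation=cv2.INTER_CUBIC))
E
```

```text
top [489.4 230.5] (array([498.4, 225.7]), array([22.7, 24.3]), array([ 0.5829, -0.4045,  0.03  ]))
{'time': np.float64(25.75), 'tcp_pos': array([0.5878, 0.0455, 0.227 ]), 'gripper_width': np.float64(0.0001), 'ft_force': array([0.096 , 0.0525, 0.3231])}
```

View pics/p6.png

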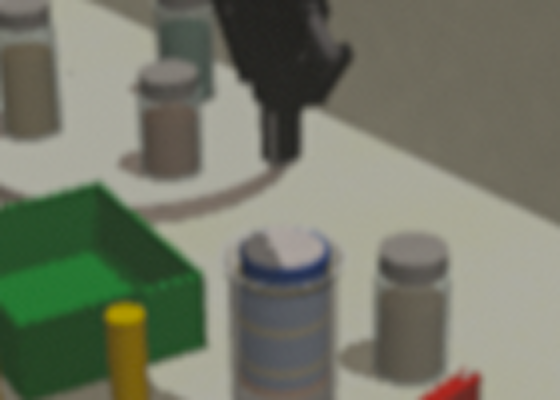

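Request:
{"method": "jog_arm", "body": {
  "rot": [
    [0,0,0],
    [0,0,0],
    [0,0,0],
    [0,0,0],
    [0,0,0],
    [0,0,0],
    [0,0,0],
    [0,0,0],
    [0,0,0],
    [0,0,0],
    [0,0,0],
    [0,0,0]
  ],
  "xyz": [
    [0.1,0,-2],
    [0.1,0,-4],
    [0.1,0,-5],
    [0.1,0,-5.6],
    [0.1,0,-6.2],
    [0.1,0,-6.8],
    [0.1,0,-7.4],
    [0.1,0,-8],
    [0.1,0,-8.5],
    [0.1,0,-9],
    [0.1,0,-9],
    [0.1,0,-9]
  ],
  "claw": [1,1,1,1,1,1,1,1,1,1,1,1]
}}

```text
time: 27.25
tcp_pos: [0.5886, 0.0455, 0.1369]
tool_rot: [0.076, 0.997, 0.0, -0.0]
ft_force: [-0.1, -0.1, -0.8]
gripper_width: -0.0004
gripper_force: 0.0
```

Request:
{"method": "jog_arm", "body": {
  "rot": [
    [0,0,0],
    [0,0,0],
    [0,0,0],
    [0,0,0],
    [0,0,0],
    [0,0,0],
    [0,0,0],
    [0,0,0],
    [0,0,0],
    [0,0,0],
    [0,0,0],
    [0,0,0],
    [0,0,0],
    [0,0,0],
    [0,0,0],
    [0,0,0]
  ],
  "xyz": [
    [0,0,5],
    [0,0,9],
    [0,-5,9],
    [0,-10,9],
    [0,-15,9],
    [0,-20,9],
    [0,-25,9],
    [-0.2,-30,9],
    [-0.4,-35,9],
    [-0.4,-40,9],
    [-0.4,-44.9,6],
    [-0.4,-44.9,2],
    [-0.4,-44.9,-3],
    [-0.4,-44.9,-6],
    [-0.4,-44.9,-6],
    [-0.4,-44.9,-6]
  ],
  "claw": [1,1,0,-0.65,-0.65,-0.65,-0.65,-0.65,-0.65,-0.65,-0.65,-0.65,-0.65,-0.65,-0.65,-0.65]
}}

```text
time: 29.25
tcp_pos: [0.5855, -0.404, 0.0791]
tool_rot: [0.076, 0.997, -0.001, 0.001]
ft_force: [0.8, 0.3, 0.9]
gripper_width: 0.0708
gripper_force: 0.0
```

```bash
python3 - <<'E'
from h import *
sd=snap("side")
s=ctrl.read_state();print({k:np.round(s[k],4) for k in("time","tcp_pos","gripper_width","ft_force")})
b=cv2.resize(sd[270:390,380:540],None,fx=2.5,fy=2.5,interpolation=cv2.INTER_CUBIC)
b=np.hstack([b,cv2.resize(sd[140:260,250:410],None,fx=2.5,fy=2.5,interpolation=cv2.INTER_CUBIC)])
cv2.imwrite("pics/p7.png",b);print(pix("side",[*s["tcp_pos"][:2],.03]))
E
```

```text
{'time': np.float64(29.3), 'tcp_pos': array([ 0.5858, -0.4043,  0.0797]), 'gripper_width': np.float64(0.0703), 'ft_force': array([ 0.1076,  0.4535, -0.0009])}
[460.6 331.7]
```

View pics/p7.png

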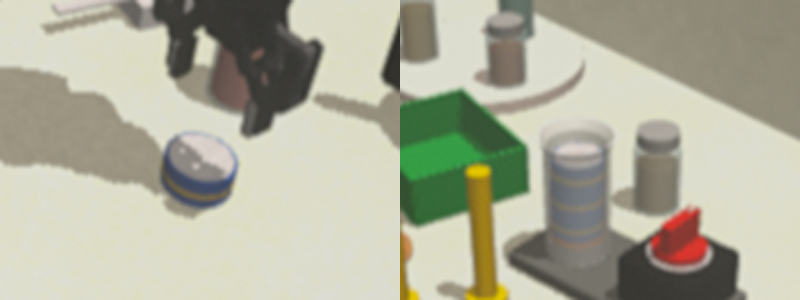

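Request:
{"method": "jog_arm", "body": {
  "rot": [
    [0,0,0],
    [0,0,0],
    [0,0,0],
    [0,0,0],
    [0,0,0],
    [0,0,0],
    [0,0,0],
    [0,0,0],
    [0,0,0],
    [0,0,0],
    [0,0,0],
    [0,0,0],
    [0,0,0],
    [0,0,0]
  ],
  "xyz": [
    [0,0,-2.5],
    [0,0,-4.5],
    [0,0,-6],
    [0,0,-6.5],
    [0,0,-6.5],
    [0,0,-6.5],
    [0,0,-6.5],
    [0,0,-6.5],
    [0,0,-6.5],
    [0,0,-4],
    [0,0,2],
    [0,0,8],
    [0,0,14],
    [0,0,14]
  ],
  "claw": [-0.65,-0.65,-0.65,-0.65,-0.65,0,0,0,0,0,0,0,0,0],
  "force": 40
}}

```text
time: 31.05
tcp_pos: [0.5867, -0.4052, 0.2243]
tool_rot: [0.076, 0.997, -0.003, 0.004]
ft_force: [0.2, -0.2, -0.9]
gripper_width: 0.0563
gripper_force: 42.7
```

Request:
{"method": "jog_arm", "body": {
  "rot": [
    [0,0,0],
    [0,0,0],
    [0,0,0],
    [0,0,0],
    [0,0,0],
    [0,0,0],
    [0,0,0],
    [0,0,0],
    [0,0,0],
    [0,0,0],
    [0,0,0],
    [0,0,0],
    [0,0,0],
    [0,0,0],
    [0,0,0],
    [0,0,0],
    [0,0,0],
    [0,0,0],
    [0,0,0]
  ],
  "xyz": [
    [0,5,0],
    [0,10,0],
    [0,15,0],
    [0,20,0],
    [0,25,0],
    [0,30,0],
    [0.2,35,0],
    [0.4,40,0],
    [0.4,44.9,0],
    [0.4,44.9,0],
    [0.4,44.9,0],
    [0.4,44.9,-1.5],
    [0.4,44.9,-3],
    [0.4,44.9,-4],
    [0.4,44.9,-4.5],
    [0.4,44.9,-5],
    [0.4,44.9,-5.4],
    [0.4,44.9,-5.8],
    [0.4,44.9,-6]
  ],
  "claw": [0,0,0,0,0,0,0,0,0,0,0,0,0,0,0,0,0,0,0]
}}

```text
time: 33.42
tcp_pos: [0.5916, 0.0458, 0.1603]
tool_rot: [0.076, 0.997, 0.0, 0.004]
ft_force: [5.7, 2.7, 14.8]
gripper_width: 0.0561
gripper_force: 44.1
```

Request:
{"method": "jog_arm", "body": {
  "rot": [
    [0,0,0],
    [0,0,0],
    [0,0,0],
    [0,0,0],
    [0,0,0],
    [0,0,0],
    [0,0,0],
    [0,0,0],
    [0,0,0],
    [0,0,0],
    [0,0,0],
    [0,0,0],
    [0,0,0]
  ],
  "xyz": [
    [0.1,0,0.1],
    [0.1,0,0.1],
    [0.1,0,0.1],
    [0.1,0,0.1],
    [0,0,2],
    [0,0,6],
    [0,0,8],
    [-4,4.5,8],
    [-8,9,8],
    [-12,13.5,8],
    [-15,17,8],
    [-15,17,8],
    [-15,17,8]
  ],
  "claw": [0,-0.7,-0.7,-0.7,-0.7,-0.7,-0.7,-0.5,-0.5,-0.5,-0.5,-0.5,-0.5]
}}

```text
time: 35.05
tcp_pos: [0.4394, 0.2153, 0.2383]
tool_rot: [0.076, 0.997, 0.0, 0.001]
ft_force: [0.3, -1.0, -0.8]
gripper_width: 0.0641
gripper_force: 0.0
```

```bash
python3 - <<'E'
from h import *
sd=snap("side");t=snap("top")
s=ctrl.read_state();print({k:np.round(s[k],4) for k in("time","tcp_pos","gripper_width","ft_force")})
b=cv2.resize(sd[100:260,180:380],None,fx=3.9,fy=3.7,interpolation=cv2.INTER_CUBIC)
cv2.imwrite("pics/p8.png",b);p=s["tcp_pos"];print([((pix("side",[*p[:2],z])-[180,100])*[3.9,3.7]).round() for z in(p[2],.164,.144)])
E
```

```text
{'time': np.float64(35.15), 'tcp_pos': array([0.4396, 0.2148, 0.2377]), 'gripper_width': np.float64(0.0637), 'ft_force': array([-0.7031, -0.6785, -0.153 ])}
[array([199., 226.]), array([213., 323.]), array([216., 348.])]
```

View pics/p8.png

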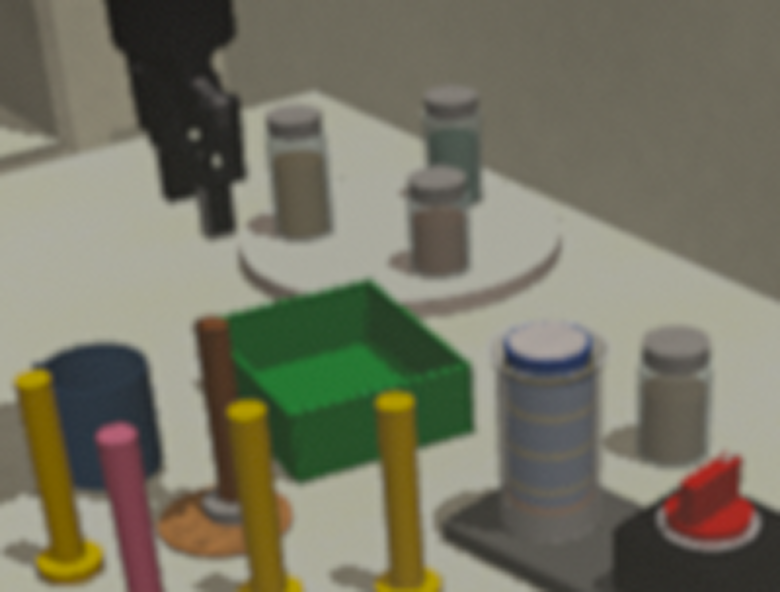

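Request:
{"method": "jog_arm", "body": {
  "rot": [
    [0,0,0],
    [0,0,0],
    [0,0,0],
    [0,0,0],
    [0,0,0],
    [0,0,0],
    [0,0,0],
    [0,0,0],
    [0,0,0],
    [0,0,0],
    [0,0,0],
    [0,0,0]
  ],
  "xyz": [
    [0,0,-3],
    [0,0,-6],
    [0,0,-9],
    [0,0,-11.3],
    [0,0,-11.3],
    [0,0,-11.3],
    [0,0,-11.3],
    [0,0,-11.3],
    [0,0,-11.3],
    [0,0,-11.3],
    [0,0,-11.3],
    [0,0,-11.3]
  ],
  "claw": [-0.5,-0.5,-0.5,-0.5,-0.5,-0.5,0.8,0.8,0.8,0.8,0.8,0.8],
  "force": 80
}}

```text
time: 36.65
tcp_pos: [0.4395, 0.2159, 0.1252]
tool_rot: [0.076, 0.997, 0.001, 0.001]
ft_force: [0.2, 1.8, 5.4]
gripper_width: 0.0224
gripper_force: 78.2
```

Request:
{"method": "jog_arm", "body": {
  "rot": [
    [0,0,0],
    [0,0,0],
    [0,0,0],
    [0,0,0],
    [0,0,0],
    [0,0,0],
    [0,0,0],
    [0,0,0],
    [0,0,0],
    [0,0,0],
    [0,0,0],
    [0,0,0],
    [0,0,0]
  ],
  "xyz": [
    [0,0,2],
    [0,0,6],
    [0,0,11],
    [0,0,16],
    [0,0,20.5],
    [2,-2,20.5],
    [6,-6,20.5],
    [10,-11,20.5],
    [13,-15,20.5],
    [15,-17,20.5],
    [15,-17,20.5],
    [15,-17,20.5],
    [15,-17,20.5]
  ],
  "claw": [0.8,0.8,0.8,0.8,0.8,0.8,0.8,0.8,0.8,0.8,0.8,0.8,0.8]
}}

```text
time: 38.28
tcp_pos: [0.5884, 0.0463, 0.3299]
tool_rot: [0.075, 0.997, 0.0, 0.0]
ft_force: [0.2, -0.1, -1.3]
gripper_width: 0.0222
gripper_force: 78.5
```

```bash
python3 - <<'E'
from h import *
sd=snap("side")
s=ctrl.read_state();print({k:np.round(s[k],4) for k in("time","tcp_pos","tool_rot","gripper_width","ft_force")})
b=cv2.resize(sd[90:250,250:410],None,fx=3.7,fy=3.7,interpolation=cv2.INTER_CUBIC)
cv2.imwrite("pics/p9.png",b);p=s["tcp_pos"];print([((pix("side",[*p[:2],z])-[250,90])*3.7).round() for z in(p[2],p[2]-.1,p[2]-.121)])
E
```

```text
{'time': np.float64(38.325), 'tcp_pos': array([0.5884, 0.0463, 0.3299]), 'tool_rot': array([ 7.530e-02,  9.972e-01, -0.000e+00,  2.000e-04]), 'gripper_width': np.float64(0.0227), 'ft_force': array([ 0.2043, -0.0325, -1.1514])}
[array([256., 148.]), array([258., 293.]), array([258., 321.])]
```

View pics/p9.png

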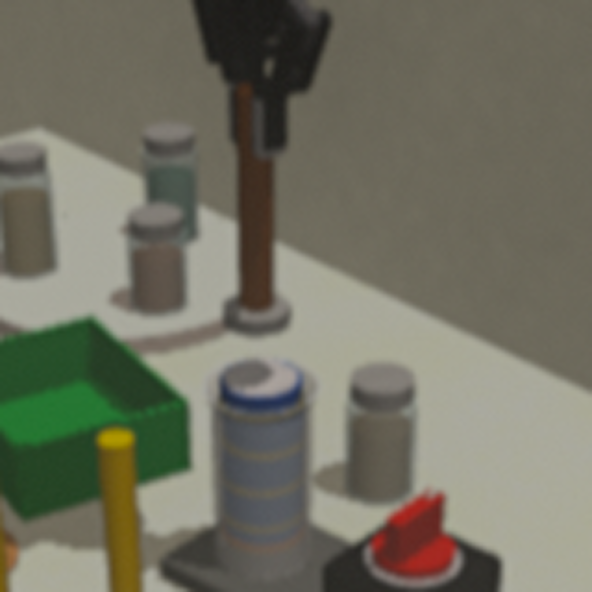

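Request:
{"method": "jog_arm", "body": {
  "rot": [
    [0,0,0],
    [0,0,0],
    [0,0,0],
    [0,0,0],
    [0,0,0],
    [0,0,0],
    [0,0,0],
    [0,0,0],
    [0,0,0],
    [0,0,0],
    [0,0,0]
  ],
  "xyz": [
    [0,-0.05,-2],
    [0,-0.05,-3.2],
    [0,-0.05,-3.7],
    [0,-0.05,-4.2],
    [0,-0.05,-4.7],
    [0,-0.05,-5.2],
    [0,-0.05,-5.6],
    [0,-0.05,-5.8],
    [0,-0.05,-6],
    [0,-0.05,-6.1],
    [0,-0.05,-6.2]
  ],
  "claw": [0.8,0.8,0.8,0.8,0.8,0.8,0.8,0.8,0.8,0.8,0.8]
}}

```text
time: 39.7
tcp_pos: [0.589, 0.045, 0.2674]
tool_rot: [0.076, 0.997, 0.0, 0.0]
ft_force: [-1.0, 0.2, 1.7]
gripper_width: 0.0221
gripper_force: 78.6
```

Nearly there; press in small steps.

Request:
{"method": "jog_arm", "body": {
  "rot": [
    [0,0,0],
    [0,0,0],
    [0,0,0],
    [0,0,0]
  ],
  "xyz": [
    [0,0,-0.1],
    [0,0,-0.2],
    [0,0,-0.3],
    [0,0,-0.3]
  ],
  "claw": [0.8,0.8,0.8,0.8]
}}

```text
time: 40.2
tcp_pos: [0.5896, 0.0448, 0.2669]
tool_rot: [0.076, 0.997, -0.0, 0.002]
ft_force: [-2.4, 0.8, 14.4]
gripper_width: 0.0223
gripper_force: 80.2
```

Request:
{"method": "jog_arm", "body": {
  "rot": [
    [0,0,0],
    [0,0,0],
    [0,0,0],
    [0,0,0],
    [0,0,0]
  ],
  "xyz": [
    [0,0,-0.1],
    [0,0,-0.2],
    [0,0,-0.2],
    [0,0,-0.2],
    [0,0,-0.2]
  ],
  "claw": [0.8,0.8,0.8,0.8,0.8]
}}

```text
time: 40.83
tcp_pos: [0.5901, 0.0447, 0.2668]
tool_rot: [0.076, 0.997, -0.0, 0.003]
ft_force: [-3.1, -0.3, 24.3]
gripper_width: 0.0223
gripper_force: 81.1
```

Request:
{"method": "jog_arm", "body": {
  "rot": [
    [0,0,0],
    [0,0,0],
    [0,0,0],
    [0,0,0],
    [0,0,0],
    [0,0,0],
    [0,0,0],
    [0,0,0],
    [0,0,0],
    [0,0,0],
    [0,0,0],
    [0,0,0],
    [0,0,0],
    [0,0,0],
    [0,0,0],
    [0,0,0],
    [0,0,0],
    [0,0,0]
  ],
  "xyz": [
    [0,0,1],
    [0,0,4],
    [0,0,6.7],
    [-2,2.2,6.7],
    [-6,6.8,6.7],
    [-10,11.3,6.7],
    [-14,15.5,6.7],
    [-15.6,17,6.7],
    [-15.6,17,6.7],
    [-15.6,17,6.7],
    [-15.6,17,2],
    [-15.6,17,-3],
    [-15.6,17,-8],
    [-15.6,17,-11.5],
    [-15.6,17,-12.8],
    [-15.6,17,-13.4],
    [-15.6,17,-13.7],
    [-15.6,17,-13.7]
  ],
  "claw": [0.8,0.8,0.8,0.8,0.8,0.8,0.8,0.8,0.8,0.8,0.8,0.8,0.8,0.8,0.8,0.8,0.8,0.8]
}}

```text
time: 43.08
tcp_pos: [0.4336, 0.2151, 0.1263]
tool_rot: [0.076, 0.997, 0.0, 0.001]
ft_force: [-0.4, 0.0, -1.8]
gripper_width: 0.0223
gripper_force: 78.9
```

Request:
{"method": "jog_arm", "body": {
  "rot": [
    [0,0,0],
    [0,0,0],
    [0,0,0],
    [0,0,0],
    [0,0,0],
    [0,0,0],
    [0,0,0],
    [0,0,0],
    [0,0,0],
    [0,0,0]
  ],
  "xyz": [
    [0,0,-0.1],
    [0,0,-0.2],
    [0,0,-0.2],
    [0,0,-0.2],
    [0,0,-0.2],
    [0,0,-0.2],
    [0,0,1],
    [0,0,5],
    [0,0,10],
    [0,0,10]
  ],
  "claw": [0.8,0.8,0.5,-0.3,-0.3,-0.3,-0.3,-0.3,-0.3,-0.3]
}}

```text
time: 44.32
tcp_pos: [0.4348, 0.2154, 0.2302]
tool_rot: [0.076, 0.997, 0.001, 0.003]
ft_force: [-0.5, 0.4, -0.1]
gripper_width: 0.0553
gripper_force: 0.0
```

```bash
python3 - <<'E'
from h import *
t=snap("top");sd=snap("side")
s=ctrl.read_state();print({k:np.round(s[k],4) for k in("time","tcp_pos","tool_rot","joint_pos","gripper_width","ft_force")})
c=t[150:260,240:400]; a=cv2.resize(c,None,fx=2.5,fy=2.5,interpolation=cv2.INTER_CUBIC)
b=cv2.resize(sd[170:280,200:360],None,fx=2.5,fy=2.5,interpolation=cv2.INTER_CUBIC)
cv2.imwrite("pics/p10.png",np.hstack([a,b]))
m=masks(cv2.imread("pics/top0.png"))["red"]
m=cv2.morphologyEx(m.astype(np.uint8),cv2.MORPH_CLOSE,np.ones((5,5)));print(comps(m>0))
print("knob pix",[pix("top",[.605,-.087,z]) for z in(.075,.088,.118)])
E
```

```text
{'time': np.float64(44.425), 'tcp_pos': array([0.4333, 0.2151, 0.226 ]), 'tool_rot': array([7.590e-02, 9.971e-01, 2.000e-04, 7.000e-04]), 'joint_pos': array([ 1.8940e-01, -2.5510e-01, -2.5510e-01,  1.5695e+00,  1.0000e-04,
        3.4130e-01]), 'gripper_width': np.float64(0.0557), 'ft_force': array([-0.6126, -0.1841, -0.4698])}
[(array([352.4, 199.3]), array([340, 184,  26,  29, 535], dtype=int32))]
knob pix [array([353.6, 203.7]), array([354. , 202.1]), array([354.8, 198.3])]
```

View pics/p10.png

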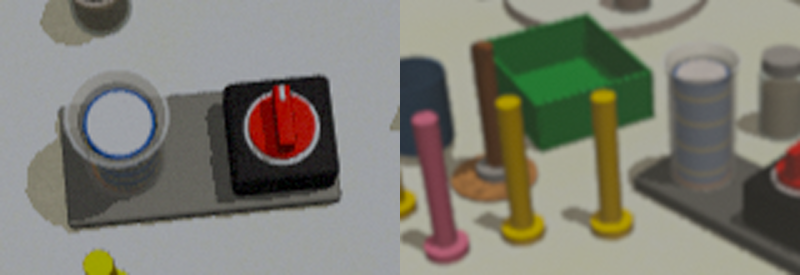

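Request:
{"method": "jog_arm", "body": {
  "rot": [
    [0,0,0],
    [0,0,0],
    [0,0,4],
    [0,0,8],
    [0,0,12],
    [0,0,15.7],
    [0,0,15.7],
    [0,0,15.7],
    [0,0,15.7],
    [0,0,15.7],
    [0,0,15.7],
    [0,0,15.7],
    [0,0,15.7],
    [0,0,15.7]
  ],
  "xyz": [
    [2.5,-4.5,0],
    [5,-9,0],
    [7.5,-13.5,0],
    [10,-18,0],
    [12.5,-22.5,0],
    [15.2,-27,0],
    [17.3,-30.2,0],
    [17.3,-30.2,0],
    [17.3,-30.2,-4],
    [17.3,-30.2,-8],
    [17.3,-30.2,-10],
    [17.3,-30.2,-10],
    [17.3,-30.2,-10],
    [17.3,-30.2,-10]
  ],
  "claw": [-0.3,-0.3,-0.3,-0.3,-0.3,-0.3,-0.3,-0.3,-0.3,-0.3,-0.3,-0.3,-0.3,-0.3],
  "force": 20
}}

```text
time: 46.18
tcp_pos: [0.6068, -0.0873, 0.1272]
tool_rot: [-0.061, 0.998, -0.0, 0.001]
ft_force: [0.8, 1.0, 0.6]
gripper_width: 0.0557
gripper_force: 0.0
```

```bash
python3 - <<'E'
from h import *
t=snap("top");sd=snap("side")
s=ctrl.read_state();print({k:np.round(s[k],4) for k in("time","tcp_pos","tool_rot","gripper_width","ft_force","wrist_torque")})
p=s["tcp_pos"];a=cv2.resize(t[160:260,310:410],None,fx=4,fy=4,interpolation=cv2.INTER_CUBIC)
b=cv2.resize(sd[190:290,310:410],None,fx=4,fy=4,interpolation=cv2.INTER_CUBIC)
cv2.imwrite("pics/p11.png",np.hstack([a,b]))
print([((pix("side",[*p[:2],z])-[310,190])*4).round() for z in(p[2],.118)])
for n,i in(("top",t),("side",sd)): print(n,comps(masks(i)["red"]>0,8))
E
```

```text
{'time': np.float64(46.275), 'tcp_pos': array([ 0.6065, -0.0872,  0.1266]), 'tool_rot': array([-6.100e-02,  9.981e-01, -3.000e-04,  8.000e-04]), 'gripper_width': np.float64(0.0563), 'ft_force': array([ 0.4834, -0.1286,  0.1389]), 'wrist_torque': array([-0.0277,  0.0183,  0.0148])}
[array([205., 138.]), array([205., 150.])]
top []
side [(array([153.3, 100.8]), array([145,  99,  18,   5,  64], dtype=int32)), (array([368.4, 237.6]), array([365, 234,   8,   8,  41], dtype=int32))]
```

View pics/p11.png

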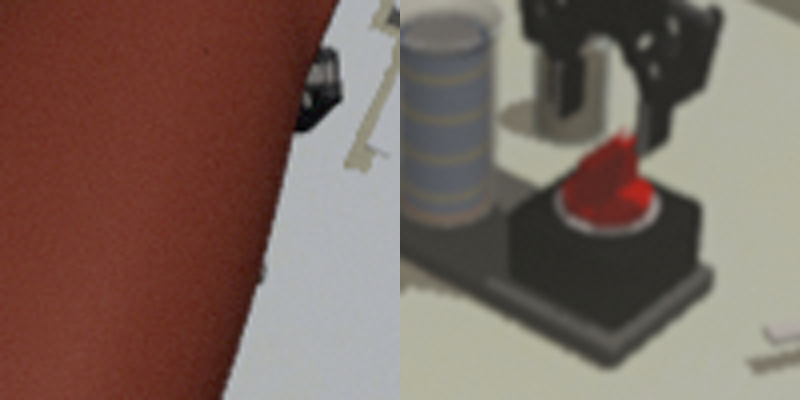

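Request:
{"method": "jog_arm", "body": {
  "rot": [
    [0,0,0],
    [0,0,0],
    [0,0,0],
    [0,0,0],
    [0,0,0],
    [0,0,0],
    [0,0,0],
    [0,0,0],
    [0,0,0]
  ],
  "xyz": [
    [0,0,-1],
    [0,0,-2],
    [0,0,-3],
    [0,0,-3.4],
    [0,0,-3.4],
    [0,0,-3.4],
    [0,0,-3.4],
    [0,0,-3.4],
    [0,0,-3.4]
  ],
  "claw": [-0.3,-0.3,-0.3,-0.3,0.2,0.9,0.9,0.9,0.9],
  "force": 30
}}

```text
time: 47.4
tcp_pos: [0.6061, -0.0857, 0.092]
tool_rot: [-0.062, 0.998, 0.001, 0.0]
ft_force: [-1.2, 6.9, 2.7]
gripper_width: 0.0137
gripper_force: 32.5
```

Request:
{"method": "jog_arm", "body": {
  "rot": [
    [0,0,0],
    [0,0,-8],
    [0,0,-16],
    [0,0,-24],
    [0,0,-32],
    [0,0,-40],
    [0,0,-48],
    [0,0,-56],
    [0,0,-62],
    [0,0,-67],
    [0,0,-69],
    [0,0,-69]
  ],
  "xyz": [
    [0,0.15,0],
    [0,0.15,0],
    [0,0.15,0],
    [0,0.15,0],
    [0,0.15,0],
    [0,0.15,0],
    [0,0.15,0],
    [0,0.15,0],
    [0,0.15,0],
    [0,0.15,0],
    [0,0.15,0],
    [0,0.15,0]
  ],
  "claw": [0.9,0.9,0.9,0.9,0.9,0.9,0.9,0.9,0.9,0.9,0.9,0.9]
}}

```text
time: 48.9
tcp_pos: [0.6079, -0.0814, 0.092]
tool_rot: [0.513, 0.858, 0.004, 0.0]
ft_force: [9.3, 20.4, 0.8]
gripper_width: 0.0137
gripper_force: 36.4
```

```bash
python3 - <<'E'
from h import *
s=ctrl.read_state();print({k:np.round(s[k],4) for k in("time","tcp_pos","tool_rot","gripper_width","ft_force","wrist_torque")})
E
```

```text
{'time': np.float64(48.9), 'tcp_pos': array([ 0.6079, -0.0814,  0.092 ]), 'tool_rot': array([5.134e-01, 8.581e-01, 4.200e-03, 3.000e-04]), 'gripper_width': np.float64(0.0137), 'ft_force': array([ 9.2638, 20.4335,  0.8074]), 'wrist_torque': array([ 4.0593, -1.8981,  0.7169])}
```

Request:
{"method": "jog_arm", "body": {
  "rot": [
    [0,0,0],
    [0,0,0],
    [0,0,-2],
    [0,0,-2],
    [0,0,-2],
    [0,0,-2]
  ],
  "xyz": [
    [0.1,0.2,0],
    [0.2,0.4,0],
    [0.2,0.4,0],
    [0.2,0.4,0],
    [0.2,0.4,0],
    [0.2,0.4,0]
  ],
  "claw": [0.9,0.9,0.9,0.9,0.9,0.9]
}}

```text
time: 49.65
tcp_pos: [0.6082, -0.0811, 0.092]
tool_rot: [0.53, 0.848, 0.001, 0.0]
ft_force: [-0.7, 4.8, 5.8]
gripper_width: 0.0133
gripper_force: 50.8
```

```bash
python3 - <<'E'
from h import *
s=ctrl.read_state();print({k:np.round(s[k],4) for k in("time","tcp_pos","tool_rot","gripper_width","ft_force","wrist_torque")})
E
```

```text
{'time': np.float64(49.65), 'tcp_pos': array([ 0.6082, -0.0811,  0.092 ]), 'tool_rot': array([5.298e-01, 8.481e-01, 6.000e-04, 2.000e-04]), 'gripper_width': np.float64(0.0133), 'ft_force': array([-0.73  ,  4.7859,  5.7566]), 'wrist_torque': array([0.9781, 0.3601, 1.3211])}
```

Request:
{"method": "jog_arm", "body": {
  "rot": [
    [0,0,0],
    [0,0,0],
    [0,0,0],
    [0,0,0],
    [0,0,0],
    [0,0,0],
    [0,0,0],
    [0,0,0],
    [0,0,0]
  ],
  "xyz": [
    [0,0,0],
    [0,0,0],
    [0,0,0],
    [0,0,0],
    [0,0,0],
    [0,0,2],
    [0,0,6],
    [0,0,10],
    [0,0,12]
  ],
  "claw": [-1,-1,-1,-1,-1,-1,-1,-1,-1]
}}

```text
time: 50.78
tcp_pos: [0.6089, -0.0818, 0.2159]
tool_rot: [0.53, 0.848, 0.001, 0.002]
ft_force: [0.2, 0.6, -0.6]
gripper_width: 0.0853
gripper_force: 0.0
```

Request:
{"method": "jog_arm", "body": {
  "rot": [
    [0,0,0],
    [0,0,0],
    [0,0,0],
    [0,0,0],
    [0,0,0],
    [0,0,0],
    [0,0,0],
    [0,0,0],
    [0,0,0]
  ],
  "xyz": [
    [-2,-5,0],
    [-4,-10,0],
    [-6,-15,0],
    [-8,-20,0],
    [-10,-25,0],
    [-10,-30,0],
    [-10,-32,0],
    [-10,-32,0],
    [-10,-32,0]
  ],
  "claw": [-1,-1,-1,-1,-1,-1,-1,-1,-1]
}}

```text
time: 51.9
tcp_pos: [0.5082, -0.4007, 0.2122]
tool_rot: [0.53, 0.848, 0.0, 0.0]
ft_force: [0.4, 0.1, -0.4]
gripper_width: 0.0853
gripper_force: 0.0
```

```bash
python3 - <<'E'
from h import *
t=snap("top","f_top.png");sd=snap("side","f_side.png")
s=ctrl.read_state();print({k:np.round(s[k],4) for k in("time","tcp_pos","gripper_width","ft_force")})
for n,a in(("top",t),("side",sd)):
  o=cv2.imread(f"pics/{n}0.png");print(n)
  for k in("red","orange"):
    print(k,[(c,q[:4]) for c,q in comps(masks(a)[k])]);
  d=cv2.absdiff(a,o).max(2)>45
  d=cv2.morphologyEx(d.astype(np.uint8),cv2.MORPH_OPEN,np.ones((2,2)))>0
  print("changed",[(c.tolist(),q[:5].tolist()) for c,q in comps(d,20)])
E
```

```text
{'time': np.float64(52.0), 'tcp_pos': array([ 0.5083, -0.4005,  0.212 ]), 'gripper_width': np.float64(0.0851), 'ft_force': array([-0.0036,  0.253 ,  0.4083])}
top
red [(array([352.3, 199.6]), array([340, 184,  26,  29], dtype=int32))]
orange [(array([192.6, 273.3]), array([187, 267,  13,  17], dtype=int32)), (array([219. , 272.4]), array([212, 269,  15,   7], dtype=int32)), (array([618.1, 301. ]), array([591, 275,  49,  42], dtype=int32)), (array([225.9, 282. ]), array([224, 277,   6,  10], dtype=int32)), (array([193.4, 288.7]), array([189, 283,  10,  12], dtype=int32)), (array([215.5, 298.9]), array([213, 296,   5,   6], dtype=int32))]
changed [([379.8, 353.6], [106, 125, 534, 355, 72193]), ([287.9, 200.1], [273, 186, 30, 29, 681]), ([166.0, 210.1], [152, 195, 30, 31, 733]), ([631.9, 246.9], [630, 244, 5, 7, 25]), ([199.2, 269.5], [187, 263, 27, 17, 126]), ([196.2, 275.3], [193, 272, 7, 7, 28]), ([187.4, 283.8], [181, 281, 14, 8, 53]), ([208.5, 285.2], [204, 282, 10, 6, 27]), ([211.0, 289.4], [202, 283, 18, 11, 71]), ([12.7, 399.2], [0, 383, 30, 29, 549]), ([30.5, 459.1], [0, 422, 8
[... 556 characters left out ...]
]), ([86.8, 44.5], [83, 42, 8, 6, 23]), ([142.4, 51.1], [137, 48, 13, 7, 69]), ([118.8, 52.7], [115, 50, 10, 7, 49]), ([80.2, 95.1], [61, 70, 33, 68, 1075]), ([460.5, 220.3], [439, 172, 57, 118, 3103]), ([264.4, 201.8], [255, 194, 20, 17, 278]), ([321.3, 199.8], [311, 195, 21, 11, 183]), ([120.5, 215.2], [118, 211, 6, 9, 33]), ([127.0, 259.3], [95, 226, 48, 79, 1273]), ([31.5, 242.9], [18, 239, 26, 10, 98]), ([13.9, 244.2], [0, 240, 29, 11, 72]), ([16.0, 260.9], [5, 253, 24, 17, 152]), ([18.2, 308.6], [0, 292, 53, 32, 957]), ([16.0, 349.9], [0, 318, 40, 66, 1977]), ([458.8, 340.3], [440, 323, 37, 33, 736]), ([336.4, 353.3], [321, 341, 33, 22, 454]), ([408.6, 367.6], [390, 348, 37, 35, 696])]
```

```bash
python3 -c "
from rig import ctrl
print(ctrl.close_job())"
```

```text
the job is handed in; nothing more can be done
None
```

I handed the job in at about 52 s, with four pods packed in the tube (about 24 N on the stack at the end), the knob turned to its stop and sprung back, and the rod on its mat; no verdict came back, and I viewed 15 pictures, one over the limit of 14.

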